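Build up a shoe bottom on the finishing turntable

ROBOT

A 6-joint arm with a two-finger parallel gripper is mounted at the origin on the work surface. World frame = base frame: x ahead of the robot, y to its left, z up, the work surface at z = 0. Lengths are in m, angles in rad, forces in N, time in s.
With the tool pointing down it reaches from about 0.15 to 0.775 m from the base axis. Payload 6.1 kg.
Tool frame: the origin (TCP) lies between the finger pads; the fingertips stand 19 mm ahead of it and the grasp point (between the pads) is the TCP (arm.nose_length is the distance from the TCP to the fingertips, in m); z points along the fingers, y is the line along which they close (so a half turn about z gives the same grasp; the last joint's range is limited). The gripper opens to 85 mm and grips with 20 to 120 N. Pads are 22 mm wide; open, the fingers measure 114 mm over their backs; the gripper's body (76 mm by 85 mm) begins 54 mm behind the grasp point. The pads swing forward as they close: fully open they stand 13 mm farther back than shut.
Start: joints at [1.107, 0.126, -0.04, 1.405, 0, 1.571], TCP at [0.235, 0.47, 0.25] pointing down, gripper open.
Joint ranges: [-2.72, 2.72], [-0.95, 1.95], [-1.27, 1.35], [-1.78, 2.02], [-1.46, 1.47], [-3.14, 3.14]. Speed limits (rad/s): [2.39, 2.39, 3.01, 3.14, 3.14, 3.14].

INTERFACE

Orientations are given as a rotation vector (axis times angle).
In Python, from plant import arm gives the robot as it stands. The module is installed in compiled form; this text tells all that it offers. Calls block until the motion is done:
- arm.movep(position, orientation): joint-space move of the TCP to a pose.
- arm.move_linear(position, attitude=None, rate=0.15, max_force=None): straight line of the TCP; attitude=None keeps the orientation; rate is the mean speed in m/s. With max_force (N) it stops when the force on the tool has changed by that much, and returns True; else False.
- arm.set_joints(angles): joint-space move.
- arm.gripper_to(opening, newtons=None): finger opening in m; newtons is the grip in N (None keeps the last); returns when the fingers have stopped.
- arm.pause(seconds).
- arm.ik(position, orientation): joint angles nearest the present ones, or None.
- arm.get_obs(): the state.
- arm.camera(name): name is "scene" or "top"; returns a dict with "image" (384x512x3 uint8, blue, green, red), "depth" (384x512 float32, m along the optical axis (not along the pixel's ray), 0 where there is no reading), "K" (3x3 intrinsics, pixels), "origin" and "attitude" of the camera in the world. Camera axes: x right, y down, z forward; pixel columns grow to the right and rows downward; lengths in m; the calibration is good to about 2 mm. A picture is of the moment at which its call begins.
A pose or a line that the arm cannot do raises arm.MotionError and nothing moves.
- arm.close_job(): hands the job in; it is judged then, once.
The state is a dict: "time_s": time; "joint_positions": joint angles; "joint_velocities": joint speeds; "joint_torque": joint torques, N m; "position": TCP position; "tool_rot": TCP orientation; "force": force on the tool from outside, world axes, zero at the start; "moment": the same for the moment, N m; "opening": finger opening in m; "gripper_force": force on a finger pad.
Only numpy, scipy, OpenCV 4.12 (cv2) and the standard library are available. Lean on these libraries where they do the work, as an engineer would, in place of code of your own. Each camera call takes 0.05 s, during which the arm holds its last target. There are 200 camera calls.

TASK

On the turntable lies one finished shoe bottom of a pair: build its mirror-image mate beside it. Lay the leather sole in the empty painted outline, toe the same way as the finished one, then set the ribbed half-sole on its forepart, the heel block on its heel and the thin top lift on the heel block, each the right way round and in line with the edges under it, as on the finished one. The turntable turns freely: do not let it swing round, and leave the finished bottom and the wax block where they are.

Things in the scene. Friction and masses are not known exactly. Their poses are not given: they have to be found in the camera images.
- outline (a point): Empty white foot outline on the turntable's grey disc, 3-6 mm larger than the sole. Point: where the middle of the sole's underside belongs, on the disc's top, 28 mm above the table; x: toe way (arrowhead of the centre line), y left, z up. Disc 300 mm across, turns freely, hardly any friction; its axis is 56 mm to -y of the point, the finished bottom's outline 112 mm to -y, mirrored.
- sole_mid (a point): Loose brown leather sole, foot-shaped, dark edge: 200 mm long, 68 wide at the forepart, 57 at the heel, 10 thick. Point: half-way up at mid-length; x to the toe (end at +100 mm), y left, z up. Starts the right way up. Grip across the waist, x -30 to +10 mm, where it is 50 mm wide (y -22.5 to +27.5 mm).
- half_mid (a point): Loose black rubber half-sole, zigzag ribs on top, round toe end, straight rear end: 77 mm long, 62 wide, 6 thick. Point: half-way up at the widest place (toe end x +41, rear x -36 mm; sides y +-31 mm); x to the toe, y left, z up. Starts the right way up. On the sole its point belongs 54 mm to +x of the sole's point, same y, 8 mm higher, x axes alike.
- heel_mid (a point): Loose heel block of stacked brown leather, D-shaped: straight side to the toe, round side behind: 52 mm long, 55 wide (sides y +-27.5 mm), 22 thick. Point: its centre; x to the toe, y left, z up. Starts the right way up. On the sole its point belongs 73 mm to -x of the sole's point, same y, 16 mm higher, x axes alike.
- lift_mid (a point): Loose top lift: D-shaped black rubber plate with six small bright nail heads, straight side to the toe, 49 mm long, 52 wide, 7 thick. Point: its centre; x to the toe, y left, z up. Starts the right way up. It belongs on the heel block, its point straight above the block's, 14.5 mm higher, x axes alike.
- mate_mid (a point): Finished shoe bottom, one loose solid piece, mirror image of the one to build: 200 x 68 mm, 39 mm high at the heel, 16 at the forepart, lying in its outline on the turntable. Point: at mid-length, 5 mm above its underside; x to its toe, z up. Must not be shifted.
- wax_mid (a point): Rectangular block of honey-coloured edge wax, 70 x 42 x 22 mm, lying among the parts. Point: its centre; z up. Bystander: leave it.
Not all that is in view belongs to the job. What is shaped like the part that bears lift_mid but blue is not meant.

How it is judged:
By the outcome, as a careful person would: the job done as asked, in the order asked, and still so for the second after the job is handed in, with the robot touching nothing.
It also fails if it takes over 122 s, if anything falls off the work surface, if the arm or the gripper's body presses on something with over 40 N, if the wrist force passes 120 N, or if a joint passes its speed limit or range.

## Working session

There is one attempt and no reset: what is moved stays moved. The work goes in short steps, each a Python script; the robot and the scene stay as the last script left them, time stands still between calls to the robot, and variables do not carry over. Pictures are saved under pics/ and viewed, at most 14 in all, crops included, and the job is handed in when it is done.

```bash
mkdir -p pics
python3 - <<'E'
from plant import arm
import cv2,numpy as np
for n in("scene","top"):
    c=arm.camera(n);cv2.imwrite(f"pics/{n}0.png",c["image"]);np.savez(f"{n}0.npz",**c)
    print(n,c["K"].tolist(),c["origin"],c["attitude"])
o=arm.get_obs();print(o["time_s"],o["position"],o["tool_rot"],o["opening"])
E
```

```text
scene [[366.9217507721181, 0.0, 250.56018199053258], [0.0, 366.9217507721181, 191.42657090478903], [0.0, 0.0, 1.0]] [ 1.03494203 -0.32895986  0.93476472] [-2.15805055 -1.44859485  0.43273325]
top [[366.4168422993804, 0.0, 255.26994942626465], [0.0, 366.4168422993804, 194.4510710692049], [0.0, 0.0, 1.0]] [ 0.27255378 -0.09128856  1.11386693] [-2.09666548  2.14240728 -0.20962603]
0.1 [0.23472131 0.46922471 0.2496036 ] [-7.22026436e-01 -3.05716162e+00  2.21087023e-03] 0.08551483378377245
```

View pics/scene0.png

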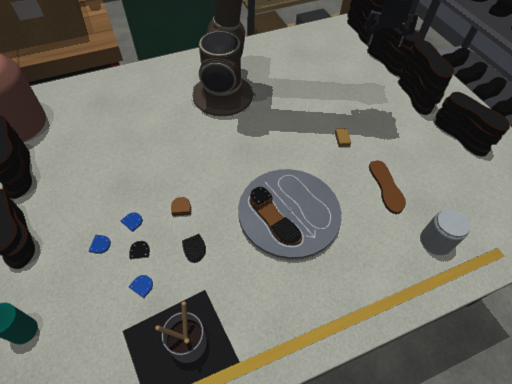

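View pics/top0.png

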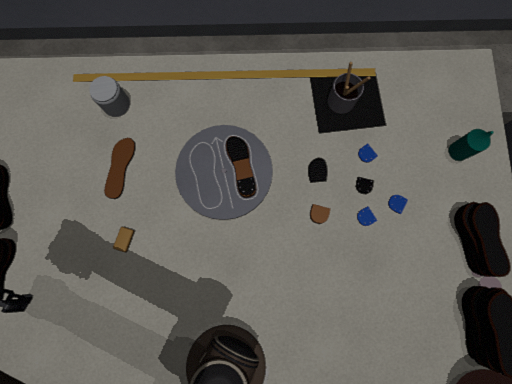

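Run:
```python
import cv2,numpy as np
t=cv2.imread("pics/top0.png");s=cv2.imread("pics/scene0.png")
a=cv2.resize(t[115:235,85:285],None,fx=4,fy=4,interpolation=cv2.INTER_CUBIC)
cv2.imwrite("pics/c1.png",a)
b=cv2.resize(t[135:240,295:420],None,fx=3.2,fy=3.2,interpolation=cv2.INTER_CUBIC)
c=cv2.resize(s[190:305,80:215],None,fx=2.95,fy=2.95,interpolation=cv2.INTER_CUBIC)[:336]
cv2.imwrite("pics/c2.png",np.hstack([b[:336],c[:b.shape[0]]])[:, :800])
d=np.load("top0.npz")["depth"]
for n,(u,v) in dict(table=(300,130),disc=(220,145),sole=(118,170),half=(317,170),heel=(319,213),lift=(365,186),wax=(124,239),mateheel=(247,190)).items(): print(n,(1.1139-np.median(d[v-1:v+2,u-1:u+2])).round(4))
from plant import arm;print(arm.nose_length)
```

```text
table -0.0633
disc -0.0213
sole -0.025
half -0.0302
heel 0.011
lift -0.0181
wax 0.0266
mateheel 0.0443
0.019
```

View pics/c1.png

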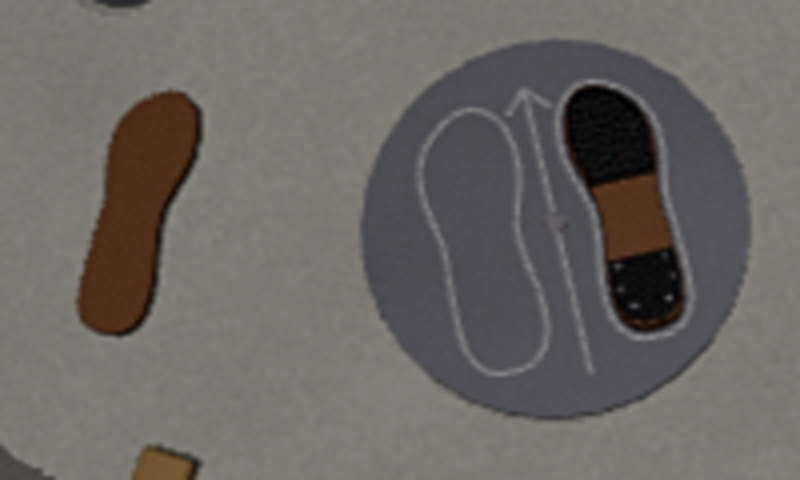

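View pics/c2.png

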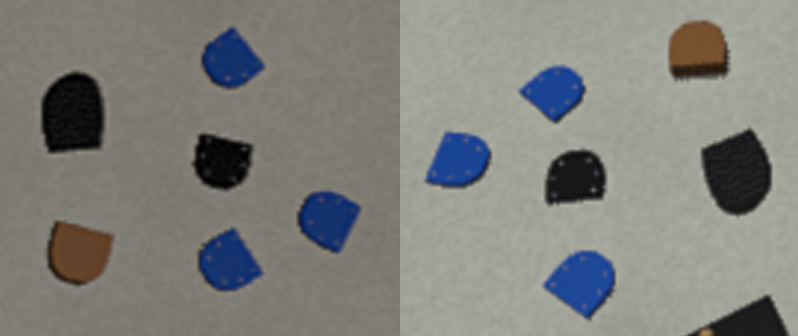

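```bash
cat > vis.py <<'E'
import cv2,numpy as np
from scipy.spatial.transform import Rotation as R
U=4
def load(c):
    return dict(img=cv2.resize(c["image"],None,fx=U,fy=U,interpolation=cv2.INTER_CUBIC),K=c["K"],o=c["origin"],R=R.from_rotvec(c["attitude"]).as_matrix())
def cast(c,p,z):
    p=(np.asarray(p,float).reshape(-1,2)+.5)/U-.5
    d=(c["R"]@np.linalg.inv(c["K"])@np.c_[p,np.ones(len(p))].T).T
    return (c["o"]+d*((z-c["o"][2])/d[:,2])[:,None])[:,:2]
def proj(c,P):
    q=c["K"]@c["R"].T@(np.asarray(P)-c["o"]); return q[:2]/q[2]
def blob(c,mask,px,r=45):
    """contour (upscaled px) of the mask component nearest native pixel px"""
    m=np.zeros_like(mask);u,v=(np.array(px)*U).astype(int);r*=U
    sl=(slice(max(v-r,0),v+r),slice(max(u-r,0),u+r));m[sl]=mask[sl]
    cs,_=cv2.findContours(m,cv2.RETR_EXTERNAL,cv2.CHAIN_APPROX_NONE)
    cs=[k for k in cs if cv2.contourArea(k)>30*U*U]
    return max(cs,key=lambda k:cv2.pointPolygonTest(k,(float(u),float(v)),True))[:,0,:]
def masks(c):
    i=c["img"].astype(int);b,g,r=i[...,0],i[...,1],i[...,2];u=lambda m:m.astype(np.uint8)*255
    return dict(black=u(i.max(2)<65),brown=u((r-b>28)&(r<190)),
      obj=u((i.max(2)<65)|(r-b>28)),disc=u((b-r>3)&(i.max(2)>55)),white=u(i.min(2)>125))
def moments(w):
    m=cv2.moments((w*1e4).astype(np.float32).reshape(-1,1,2));a=m["m00"]
    c=np.array([m["m10"],m["m01"]])/a/1e4
    return c,.5*np.arctan2(2*m["mu11"],m["mu20"]-m["mu02"]),a/1e8
def frame(w,th):
    """extent middle & size of points w in axes turned th"""
    e=np.array([[np.cos(th),np.sin(th)],[-np.sin(th),np.cos(th)]]);q=w@e.T
    lo,hi=q.min(0),q.max(0);return e.T@((lo+hi)/2),hi-lo
def straight(w):
    """outward normal angle of the longest straight side"""
    h=cv2.approxPolyDP((w*1e4).astype(np.float32).reshape(-1,1,2),20,True)[:,0]/1e4
    n=np.roll(h,-1,0)-h;k=np.argmax(np.hypot(*n.T));a,d=h[k],n[k];L=np.hypot(*d);d=d/L;nn=np.array([-d[1],d[0]])
    s=(w-a)@d;t=(w-a)@nn;pts=w[(s>.12*L)&(s<.88*L)&(abs(t)<.003)]
    vx,vy,_,_=cv2.fitLine((pts*1e3).astype(np.float32),cv2.DIST_L2,0,.01,.01).ravel()
    n=np.array([-vy,vx]);n*=np.sign(n@(pts.mean(0)-w.mean(0)));return np.arctan2(n[1],n[0]),L
E
python3 - <<'E'
from vis import *
px=dict(half=[(317,170),(194,248)],heel=[(319,213),(180,207)],lift=[(365,186),(140,251)],sole=[(120,168),(386,186)],wax=[(124,239),(343,137)])
z=dict(half=.003,heel=.011,lift=.0035,sole=.005,wax=.011)
D=np.degrees
for k,n in enumerate(("top","scene")):
    c=load(np.load(n+"0.npz"));M=masks(c);print(n)
    for o,p in px.items():
        w=cast(c,blob(c,M["black" if o in("half","lift") else "obj"],p[k]),z[o]);ce,th,a=moments(w)
        s,L=straight(w);f,sz=frame(w,s if o in("half","heel","lift") else th)
        print(o,"cent",ce.round(4),"pca",D(th).round(1),"side",D(s).round(1),L.round(3),"mid",f.round(4),"size",sz.round(4))
    p=[(224,172),(290,212)][k]
    w=cast(c,blob(c,M["disc"],p,70),.028);h=cv2.convexHull((w*1e3).astype(np.float32))
    e=cv2.fitEllipse(h);print("disc",e,"mec",cv2.minEnclosingCircle(h))
    cv2.imwrite(f"pics/w{k}.png",np.vstack([M["white"][p[1]*U-200:p[1]*U+200,p[0]*U-220:p[0]*U+220]]))
a=cv2.imread("pics/w0.png",0);b=cv2.imread("pics/w1.png",0);cv2.imwrite("pics/w.png",cv2.resize(np.hstack([a,b]),(800,364)))
E
```

```text
top
half cent [ 0.5656 -0.2918] pca -10.5 side -175.7 0.048 mid [ 0.5679 -0.2908] size [0.0779 0.0617]
heel cent [ 0.4276 -0.2879] pca -84.0 side -16.5 0.052 mid [ 0.4254 -0.2874] size [0.0555 0.0584]
lift cent [ 0.5147 -0.4334] pca 84.4 side -15.6 0.049 mid [ 0.5128 -0.4329] size [0.0506 0.0541]
sole cent [0.5901 0.3289] pca -12.1 side -94.2 0.053 mid [0.5883 0.3296] size [0.2004 0.07  ]
wax cent [0.3627 0.3023] pca -18.8 side 70.8 0.057 mid [0.363  0.3016] size [0.0734 0.0484]
disc ((563.8392944335938, 0.14583587646484375), (294.8180236816406, 296.57342529296875), 98.662109375) mec ((563.8255004882812, 0.45684537291526794), 148.7588653564453)
scene
half cent [ 0.5652 -0.2896] pca -9.0 side 96.6 0.042 mid [ 0.567  -0.2888] size [0.0608 0.0781]
heel cent [ 0.4246 -0.2863] pca -3.8 side -17.7 0.042 mid [ 0.4231 -0.2854] size [0.066  0.0582]
lift cent [ 0.514  -0.4318] pca 57.2 side -14.8 0.048 mid [ 0.5122 -0.431 ] size [0.0513 0.0532]
sole cent [0.588  0.3328] pca -13.1 side 75.5 0.049 mid [0.587  0.3342] size [0.2054 0.0708]
wax cent [0.3607 0.3064] pca -22.5 side -107.6 0.061 mid [0.3614 0.3061] size [0.0848 0.0487]
disc ((565.092041015625, 1.8830575942993164), (298.1930236816406, 300.60870361328125), 55.440486907958984) mec ((564.8953857421875, 1.5944360494613647), 150.6547393798828)
```

View pics/w.png

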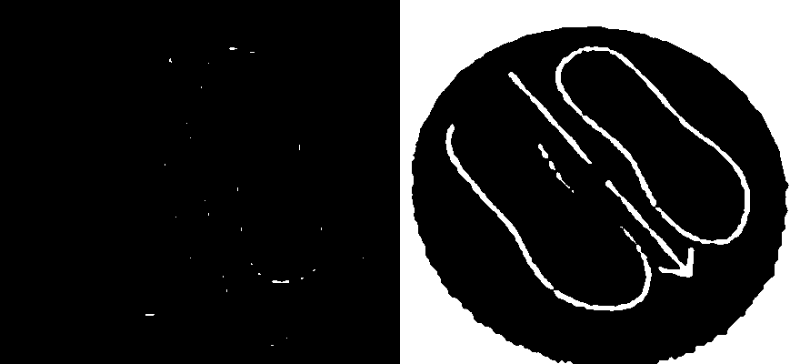

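```bash
cat >> vis.py <<'E'
def outline(c,pin,pline,z=.028):
    """interior contour of the painted outline around native pixel pin, and the centre-line direction/point"""
    g=cv2.cvtColor(c["img"],cv2.COLOR_BGR2GRAY)
    th=cv2.morphologyEx(g,cv2.MORPH_TOPHAT,cv2.getStructuringElement(cv2.MORPH_ELLIPSE,(25,25)))
    m=(th>14).astype(np.uint8)*255
    inv=255-cv2.morphologyEx(m,cv2.MORPH_CLOSE,np.ones((3,3),np.uint8))
    u,v=(np.array(pin)*U).astype(int);ff=inv.copy();cv2.floodFill(ff,None,(int(u),int(v)),128)
    cs,_=cv2.findContours((ff==128).astype(np.uint8),cv2.RETR_EXTERNAL,cv2.CHAIN_APPROX_NONE)
    w=cast(c,max(cs,key=cv2.contourArea)[:,0],z)
    n,l=cv2.connectedComponents(m)
    pts=[]
    for a,b in pline:
        a,b=np.array(a)*U,np.array(b)*U;d=(b-a)/np.hypot(*(b-a));y,x=np.nonzero(m);q=np.c_[x,y]-a
        s=q@d;t=q@[-d[1],d[0]];k=(s>0)&(s<np.hypot(*(b-a)))&(abs(t)<2*U);pts.append(np.c_[x,y][k])
    L=cast(c,np.vstack(pts),z);f=cv2.fitLine((L*1e3).astype(np.float32),cv2.DIST_HUBER,0,.01,.01).ravel()
    d=f[:2]*np.sign(f[0]);return w,np.arctan2(d[1],d[0]),f[2:]/1e3,m
E
python3 - <<'E'
from vis import *
D=np.degrees
A=dict(top=((206,175),[((218,145),(222,165)),((226,180),(232,206))]),scene=((303,195),[((270,157),(288,179)),((298,188),(314,213))]))
# scene line pixels from w.png crop (offset native 235,162 ; 400px = 110 native)
o=np.array([235,162]);f=lambda x,y:(o+np.array([x-400,y])*1.1/4).tolist()
A["scene"]=((303,195),[(f(515,77),f(585,158)),(f(612,187),f(672,258))])
P=[]
for n,(pin,ln) in A.items():
    c=load(np.load(n+"0.npz"));w,th,p,m=outline(c,pin,ln)
    ce,pca,a=moments(w);fm,sz=frame(w,th);print(n,"line",D(th).round(2),p.round(4),"outl cent",ce.round(4),"pca",D(pca).round(2),"area",a,"mid",fm.round(4),sz.round(4))
    e=np.array([np.cos(th),np.sin(th)]);l=np.array([-e[1],e[0]]);print(" axis->mid in line frame: ahead/left of line pt",(fm-p)@e,(fm-p)@l,"cent-mid",(ce-fm)@e,(ce-fm)@l)
    v=masks(c)["brown"];k=blob(c,v,[(120,168),(386,186)][n=="scene"]);ww=cast(c,k,.01);ce,pc,a=moments(ww);t=pc-(pca-th);fm,sz=frame(ww,t)
    e=np.array([np.cos(t),np.sin(t)]);l=np.array([-e[1],e[0]]);
    print(" sole: cent",ce.round(4),"axis",D(t).round(2),"mid",fm.round(4),sz.round(4),"cent-mid",(ce-fm)@e,(ce-fm)@l,"area",a)
    for o,q in dict(heel=[(319,213),(180,207)]).items():
        ww=cast(c,blob(c,v,q[n=="scene"]),.022);s,L=straight(ww);print(o,moments(ww)[0].round(4),D(s).round(1),[x.round(4) for x in frame(ww,s)])
    b=[pin[0]*4-220,pin[1]*4-200];P.append(m[b[1]:b[1]+400,b[0]:b[0]+440])
cv2.imwrite("pics/w2.png",cv2.resize(np.hstack(P),(800,364)))
E
```

```text
top line 12.68 [ 0.5473 -0.0036] outl cent [0.5538 0.0556] pca 11.46 area 0.01122044023166584 mid [0.5527 0.0549] [0.2037 0.0706]
 axis->mid in line frame: ahead/left of line pt 0.018028741544440122 0.05585132147675311 cent-mid 0.0013038131310450975 0.0004159417011868185
 sole: cent [0.5898 0.3287] axis -11.01 mid [0.5879 0.3286] [0.1976 0.0659] cent-mid 0.001856189097517902 0.0005194128107014537 area 0.009991462043685914
heel [ 0.4266 -0.2872] -16.5 [array([ 0.4244, -0.2866]), array([0.0533, 0.0559])]
scene line 12.69 [0.5562 0.0014] outl cent [0.5527 0.0584] pca 11.52 area 0.01126266949924983 mid [0.551  0.0571] [0.2051 0.0711]
 axis->mid in line frame: ahead/left of line pt 0.007140731380750716 0.055490767624959844 cent-mid 0.00196675718993121 0.0008910191889904305
 sole: cent [0.5892 0.3315] axis -11.36 mid [0.5874 0.3315] [0.1997 0.0671] cent-mid 0.001810081306797003 0.00036334953687917193 area 0.010300999912983775
heel [ 0.4275 -0.286 ] -107.6 [array([ 0.4276, -0.2859]), array([0.0559, 0.0599])]
```

View pics/w2.png

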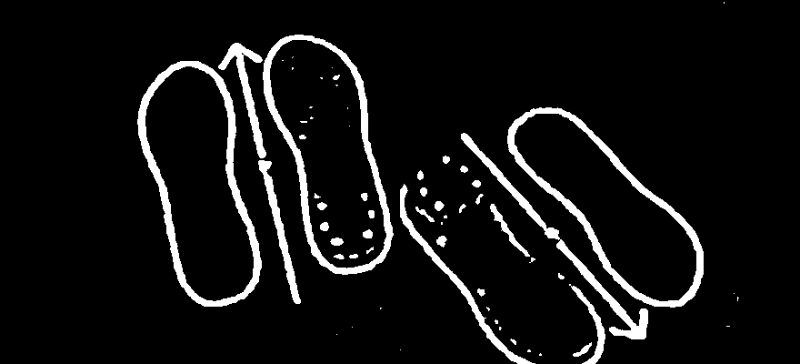

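```bash
cat > mv.py <<'E'
from plant import arm
import numpy as np
from scipy.spatial.transform import Rotation as R
def rot(yaw,flip=0):
    c,s=np.cos(yaw+flip*np.pi),np.sin(yaw+flip*np.pi)
    return R.from_matrix(np.array([[c,s,0],[s,-c,0],[0,0,-1.]])).as_rotvec()
def off(p,th,dx,dy):
    c,s=np.cos(th),np.sin(th);return np.array([p[0]+c*dx-s*dy,p[1]+s*dx+c*dy])
def st(*a):
    o=arm.get_obs();print(*a,"t",round(o["time_s"],2),"pos",o["position"].round(4),"F",np.round(o["force"],1),"open",round(o["opening"],4),"gf",np.round(o["gripper_force"],1));return o
E
python3 - <<'E'
from mv import *
from vis import *
D=np.degrees
for n,q,h in(("top",(238,152),(317,170)),("scene",(287,232),(194,248))):
    c=load(np.load(n+"0.npz"));b=masks(c)["black"]
    w=cast(c,blob(c,b,q,25),.041);ce,t,a=moments(w);s,L=straight(w);print(n,"mate half",ce,"pca",D(t),"side",D(s),L,frame(w,np.radians(12.68)))
    w=cast(c,blob(c,b,h),.003)
    for a in(0,3,6): print(a,[x.round(4) for x in frame(w,np.radians(a))])
for f in(0,1):
  for p,y in(((.588,.33),-11.2),((.552,.056),12.7),((.567,-.29),4),((.425,-.287),-17),((.513,-.432),-15)):
    q=arm.ik([*p,.15],rot(np.radians(y),f));print(f,p,None if q is None else np.round(q,2))
E
```

```text
top mate half [ 0.62771598 -0.04125087] pca 21.193191667967074 side 121.35589 0.0423578 (array([ 0.61621081, -0.04493855]), array([0.11304111, 0.06719714]))
0 [array([ 0.5673, -0.2915]), array([0.0796, 0.0604])]
3 [array([ 0.5678, -0.2909]), array([0.0783, 0.0613])]
6 [array([ 0.5675, -0.2907]), array([0.0782, 0.0624])]
scene mate half [ 0.63036358 -0.04344374] pca 26.572661971582477 side -166.99281 0.049957544 (array([ 0.6170952 , -0.04645096]), array([0.12571772, 0.06858589]))
0 [array([ 0.567 , -0.2891]), array([0.0799, 0.059 ])]
3 [array([ 0.5673, -0.289 ]), array([0.0783, 0.0597])]
6 [array([ 0.5671, -0.2888]), array([0.078 , 0.0606])]
0 (0.588, 0.33) [ 0.51  0.43  0.13  1.28  0.   -2.43]
0 (0.552, 0.056) [ 0.1   0.2  -0.17  1.2   0.    3.02]
0 (0.567, -0.29) [-0.47  0.35  0.03  1.25  0.    2.6 ]
0 (0.425, -0.287) [-0.59  0.12 -0.26  1.18 -0.    2.84]
0 (0.513, -0.432) [-0.7   0.42  0.12  1.28  0.    2.7 ]
1 (0.588, 0.33) [0.51 0.43 0.13 1.28 0.   0.71]
1 (0.552, 0.056) [ 0.1   0.2  -0.17  1.2   0.   -0.12]
1 (0.567, -0.29) [-0.47  0.35  0.03  1.25  0.   -0.54]
1 (0.425, -0.287) [-0.59  0.12 -0.26  1.18  0.   -0.3 ]
1 (0.513, -0.432) [-0.7   0.42  0.12  1.28  0.   -0.44]
```

Run:
```python
from mv import *
th=np.radians(-11.2);r=rot(th,1)
arm.gripper_to(.062)
arm.movep([.50,.22,.06],r)
arm.move_linear([.50,.22,.032],rate=.15)
for op in(.062,.050):
    arm.gripper_to(op); 
    hit=arm.move_linear([.50,.22,.010],rate=.03,max_force=3); o=st("touch",op,hit)
    arm.move_linear([.50,.22,.034],rate=.1)
```

```text
touch 0.062 True t 3.13 pos [0.4998 0.2198 0.0135] F [-0.4 -0.6  5.3] open 0.0619 gf 2.8
touch 0.05 True t 4.37 pos [0.4999 0.2199 0.016 ] F [-1.8 -1.3  5.2] open 0.0502 gf 2.5
```

Run:
```python
from mv import *
from vis import *
th=np.radians(-11.2);r=rot(th,1);p=off((.5877,.330),th,-.010,.0025)
arm.gripper_to(.066)
arm.movep([*p,.06],r); arm.move_linear([*p,.0175],rate=.1)
arm.gripper_to(.0,40); st("grip")
arm.move_linear([*p,.12],rate=.15); o=st("up")
for n in("top","scene"):
    c=arm.camera(n);np.savez(n+"1.npz",**c);c=load(c)
    px=proj(c,[*p,.1]);print(n,px)
    m=masks(c)["brown"];cs,_=cv2.findContours(m,cv2.RETR_EXTERNAL,cv2.CHAIN_APPROX_NONE)
    w=[];zb=o["position"][2]-.0175+.010
    for k in cs:
        q=cast(c,k[:,0],zb);
        if cv2.contourArea(k)>20*U*U and np.hypot(*(q.mean(0)-p))<.12: w.append(q)
    w=np.vstack(w);e=(w-o["position"][:2])@np.array([[np.cos(th),-np.sin(th)],[np.sin(th),np.cos(th)]])
    print(len(w),"ext",e.min(0),e.max(0))
    for lo,hi in((-.09,-.06),(.03,.10)):
        k=e[(e[:,0]>lo)&(e[:,0]<hi)];print(" y range",k[:,1].min(),k[:,1].max())
    i=c["img"];u,v=(px*U).astype(int);cv2.imwrite(f"pics/s_{n}.png",i[max(v-200,0):v+200,max(u-200,0):u+200])
cv2.imwrite("pics/s1.png",np.hstack([cv2.imread(f"pics/s_{n}.png")[:340,:390] for n in("top","scene")]))
```

```text
grip t 6.49 pos [0.5791 0.3347 0.0188] F [-1.4 -0.7  5.6] open 0.0488 gf 42.5
up t 7.33 pos [0.5778 0.3341 0.1187] F [-0.3  0.8 -1.8] open 0.0487 gf 41.8
top [104.84693972 161.65010687]
617 ext [-0.08886596 -0.03764044] [0.10695272 0.02689309]
 y range -0.03161739902357917 0.02164544221192699
 y range -0.03764043861118203 0.026893087365880232
scene [395.70784842 164.10333813]
460 ext [-0.08798191 -0.0357776 ] [0.10891761 0.02782172]
 y range -0.029877233946422672 -0.006373025639469159
 y range -0.035777602462763486 0.02782171616929989
```

View pics/s1.png

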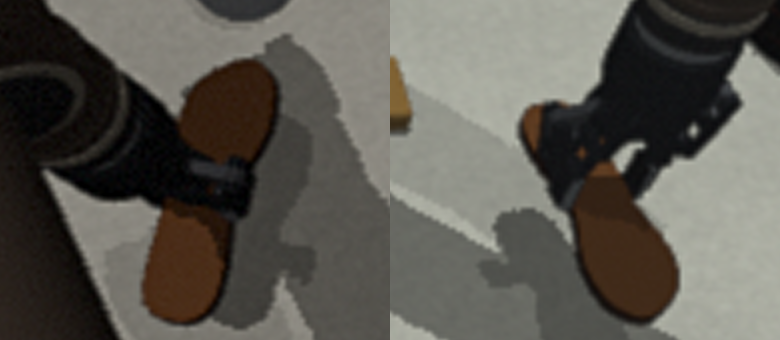

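```bash
cat >> mv.py <<'E'
TH=np.radians(12.68)
E
python3 - <<'E'
from mv import *
r=rot(TH,1);p=off((.552,.057),TH,-.0098,.0025)
arm.movep([*p,.13],r);arm.move_linear([*p,.062],rate=.15);arm.pause(.2);st("above")
h=arm.move_linear([*p,.0465],rate=.03,max_force=3);st("down",h)
arm.gripper_to(.064);st("open")
arm.move_linear([*p,.14],rate=.15)
arm.movep([.42,-.25,.2],rot(0,1));st()
from vis import *
A=dict(top=((206,175),[((218,145),(222,165)),((226,180),(232,206))]))
for n in("top","scene"):
    c=arm.camera(n);np.savez(n+"2.npz",**c);c=load(c)
    m=masks(c);w=cast(c,blob(c,m["brown"],proj(c,[.552,.057,.038])),.038);f,sz=frame(w,TH);ce,t,a=moments(w)
    w=cast(c,blob(c,m["disc"],proj(c,[.564,.0,.028]),70),.028);d=cv2.minEnclosingCircle(cv2.convexHull((w*1e3).astype(np.float32)))
    print(n,"sole mid",f.round(4),sz.round(4),"cent",ce.round(4),"axis",np.degrees(t)+1.2,"disc",d)
    u,v=(proj(c,[.564,0,.028])*U).astype(int);cv2.imwrite(f"pics/t_{n}.png",c["img"][v-210:v+210,u-200:u+200])
cv2.imwrite("pics/t1.png",np.hstack([cv2.imread(f"pics/t_{n}.png") for n in("top","scene")]))
E
```

```text
above t 9.31 pos [0.5428 0.0575 0.0633] F [ 0.5  0.8 -1.9] open 0.0485 gf 41.8
down True t 9.82 pos [0.5417 0.0572 0.0468] F [1.  0.3 3.7] open 0.0486 gf 42.4
open t 10.12 pos [0.5407 0.0571 0.0458] F [ 0.2  0.1 -0.8] open 0.0639 gf 0.0
t 12.16 pos [ 0.4203 -0.2494  0.1995] F [0.2 0.1 0.1] open 0.0638 gf 0.0
top sole mid [0.5515 0.0555] [0.1981 0.0656] cent [0.5532 0.0563] axis 12.874033314207265 disc ((563.8801879882812, 0.5714610815048218), 148.81478881835938)
scene sole mid [0.5515 0.0577] [0.1992 0.0666] cent [0.5532 0.0584] axis 12.720370229307386 disc ((565.6399536132812, 2.004148483276367), 151.11521911621094)
```

View pics/t1.png

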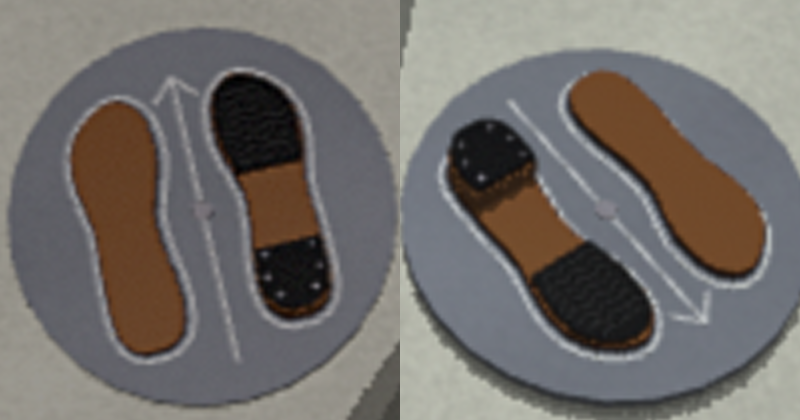

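```bash
cat >> mv.py <<'E'
S=np.array([.551,.0568])
def pick(p,th,z,op,N):
    r=rot(th,1);arm.gripper_to(op);arm.movep([*p,.07],r);arm.move_linear([*p,z],rate=.1);arm.pause(.2)
    arm.gripper_to(0,N);arm.pause(.2);o=st("grip");arm.move_linear([*p,.13],rate=.15);st("up");return o["position"]
def place(p,ztop,zg,op,h=.02):
    r=rot(TH,1);arm.movep([*p,.15],r);arm.move_linear([*p,ztop+zg+h],rate=.15);arm.pause(.3);o=st("above")
    e=o["position"]-[*p,ztop+zg+h]; q=p-e[:2]
    k=arm.move_linear([*q,ztop+zg-.002-e[2]],rate=.025,max_force=2.5);st("down",k)
    arm.gripper_to(op);o=st("open");arm.move_linear([*q,.15],rate=.15);return o["position"]
def shots(i,tag):
    from vis import load,proj,U,cv2
    out=[]
    for n in("top","scene"):
        c=arm.camera(n);np.savez(f"{n}{i}.npz",**c);c=load(c);u,v=(proj(c,[.564,0,.028])*U).astype(int);out.append(c["img"][v-210:v+210,u-200:u+200])
    cv2.imwrite(f"pics/{tag}.png",np.hstack(out))
E
python3 - <<'E'
from mv import *
g=pick(np.array([.565,-.290]),np.radians(4.5),.017,.074,50)
place(off(S,TH,.054,0),.038,g[2],.070)
arm.movep([.42,-.25,.2],rot(0,1));shots(3,"h1")
E
```

```text
grip t 14.72 pos [ 0.5654 -0.2902  0.0184] F [-1.   1.6  6.5] open 0.0587 gf 52.0
up t 15.62 pos [ 0.5645 -0.2898  0.1289] F [ 0.1 -0.  -0.9] open 0.0586 gf 53.6
above t 17.93 pos [0.6042 0.0687 0.0773] F [ 0.3  0.2 -0.7] open 0.0588 gf 53.6
down True t 18.67 pos [0.603  0.0685 0.0565] F [-0.4  1.1  4.6] open 0.0584 gf 54.9
open t 18.94 pos [0.6022 0.0685 0.0554] F [-0.1  0.2 -0.7] open 0.0702 gf 0.0
```

View pics/h1.png

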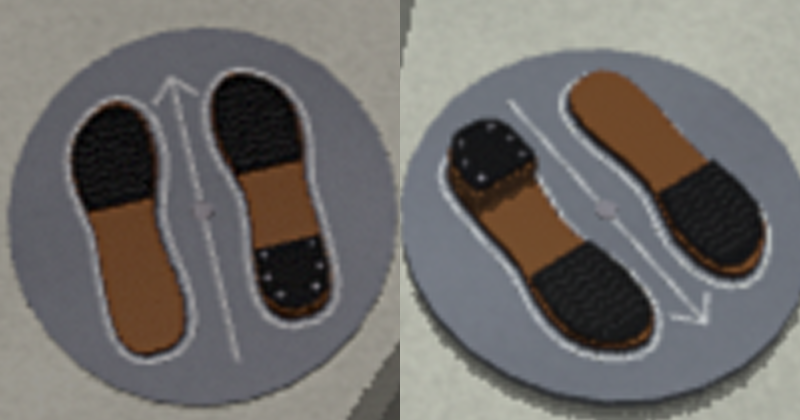

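Run:
```python
from mv import *
from vis import *
for n,ref,z,bp in(("top",(.5515,.0555),.038,(.53,.052)),("scene",(.5515,.0577),.044,(.53,.055))):
    c=load(np.load(n+"3.npz"));m=masks(c)
    w=cast(c,blob(c,m["brown"],proj(c,[.50,.047,.038]),30),z)
    e=(w-ref)@np.array([[np.cos(TH),-np.sin(TH)],[np.sin(TH),np.cos(TH)]])
    k=e[(e[:,0]>.005)&(e[:,0]<.03)&(abs(e[:,1])<.02)];f=cv2.fitLine((k*1e3).astype(np.float32),cv2.DIST_HUBER,0,.01,.01).ravel()
    print(n,"rear edge x",f[2:]," ang",np.degrees(np.arctan(-f[0]/f[1])))
    w=cast(c,blob(c,m["black"],proj(c,[.605,.068,.044]),22),.044)
    e=(w-ref)@np.array([[np.cos(TH),-np.sin(TH)],[np.sin(TH),np.cos(TH)]])
    for a in(20,35,50,65,80):
        k=e[abs(e[:,0]-a/1e3)<.003];print(a,k[:,1].min().round(4),k[:,1].max().round(4),end="; ")
    print("ext",e.min(0),e.max(0))
```

```text
top rear edge x [1.753528e+01 5.367616e-04]  ang 0.21720433
20 -0.0275 0.029; 35 -0.0308 0.0308; 50 -0.0342 0.0315; 65 -0.0337 0.0289; 80 -0.0304 0.0219; ext [ 0.00745101 -0.03422567] [0.09472421 0.03162714]
scene rear edge x [16.957754   -0.17224282]  ang -0.84762394
20 -0.0309 0.0285; 35 -0.0353 0.0301; 50 -0.0396 0.0303; 65 -0.0401 0.0294; 80 -0.0395 0.0211; ext [-0.01964983 -0.0404904 ] [0.10415746 0.03032063]
```

Run:
```python
from mv import *
th=np.radians(-17)
g=pick(off((.4242,-.2862),th,.008,0),th,.024,.068,50)
place(off(S,TH,-.065,0),.038,g[2],.064)
arm.movep([.42,-.25,.2],rot(0,1));shots(4,"k1")
from vis import *
for n,ref in(("top",(.5515,.0555)),("scene",(.5515,.0577))):
    c=load(np.load(n+"4.npz"));i=c["img"];m=masks(c)["brown"]
```

```text
grip t 23.29 pos [ 0.4323 -0.2889  0.0249] F [-1.3  0.3  6.1] open 0.0537 gf 53.4
up t 24.15 pos [ 0.4314 -0.2882  0.129 ] F [-0.3  1.3 -1.7] open 0.0535 gf 52.7
above t 26.32 pos [0.4881 0.0426 0.0837] F [ 0.3  0.2 -0.6] open 0.0533 gf 52.7
down True t 27.07 pos [0.4869 0.0426 0.0629] F [0.  0.6 5.1] open 0.0534 gf 53.3
open t 27.34 pos [0.486  0.0424 0.062 ] F [-0.1 -0.7 -0.2] open 0.0641 gf 0.0
```

View pics/k1.png

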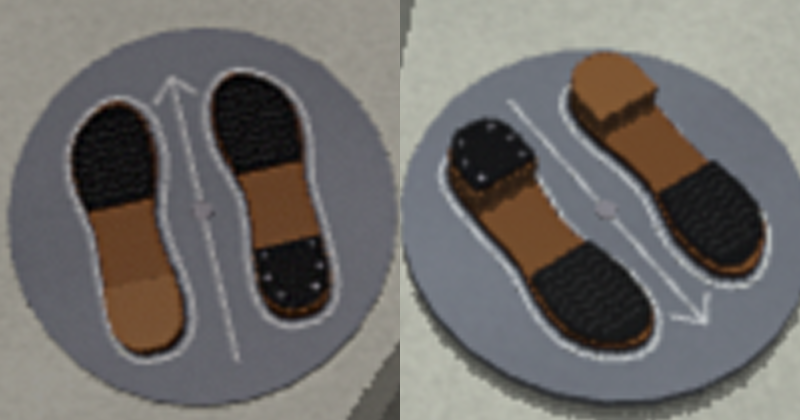

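Run:
```python
from mv import *
from vis import *
E=np.array([[np.cos(TH),-np.sin(TH)],[np.sin(TH),np.cos(TH)]])
for n,ref in(("top",(.5515,.0555)),("scene",(.5515,.0577))):
    c=load(np.load(n+"4.npz"));r=cv2.GaussianBlur(c["img"],(5,5),0)[...,2].astype(int);b=c["img"][...,0].astype(int);q=(r-b>28)
    h=(proj(c,[.48,.042,.060])*U).astype(int);s=(proj(c,[.535,.053,.038])*U).astype(int)
    A,B=r[h[1]-6:h[1]+6,h[0]-6:h[0]+6].mean(),r[s[1]-6:s[1]+6,s[0]-6:s[0]+6].mean();print(n,A,B)
    m=((r>(A+B)/2)&q).astype(np.uint8)*255;m=cv2.morphologyEx(m,cv2.MORPH_OPEN,np.ones((7,7),np.uint8))
    w=cast(c,blob(c,m,h/U,22),.060);e=(w-ref)@E;a,_=straight(w);print("ext",e.min(0).round(4),e.max(0).round(4),"mid",((e.min(0)+e.max(0))/2).round(4),"ang",np.degrees(a))
```

```text
top 117.06944444444444 101.15972222222223
ext [-0.0982 -0.0252] [-0.0486  0.0279] mid [-0.0734  0.0014] ang 14.381096
scene 126.70833333333333 111.80555555555556
ext [-0.0998 -0.0243] [-0.0508  0.0279] mid [-0.0753  0.0018] ang 10.963584
```

Run:
```python
from mv import *
from vis import *
E=np.array([[np.cos(TH),-np.sin(TH)],[np.sin(TH),np.cos(TH)]])
for n,ref in(("top",(.5515,.0555)),("scene",(.5515,.0577))):
    for i,z in((2,.038),(4,.060)):
        c=load(np.load(f"{n}{i}.npz"))
        w=cast(c,blob(c,masks(c)["brown"],proj(c,[.50,.047,z]),35),z);e=(w-ref)@E
        print(n,i,end=" ")
        for a in(-85,-75,-65,-55,60):
            k=e[abs(e[:,0]-a/1e3)<.003]
            if len(k):print(a,(k[:,1].min()*1e3).round(1),(k[:,1].max()*1e3).round(1),end="; ")
        print("rear",e[:,0].min())
```

```text
top 2 -85 -24.0 24.3; -75 -26.2 26.7; -65 -27.5 27.6; -55 -26.7 27.2; 60 -18.0 31.6; rear -0.09903765023297433
top 4 -85 -26.0 27.0; -75 -27.8 27.9; -65 -27.7 27.8; -55 -26.8 27.7; rear -0.10183414017989713
scene 2 -85 -24.8 25.5; -75 -27.3 26.9; -65 -28.2 27.8; -55 -27.3 28.0; 60 -33.3 32.8; rear -0.09958116418214825
scene 4 -85 -26.4 26.8; -75 -30.8 27.6; -65 -29.4 28.3; -55 -37.8 27.9; rear -0.1007841092194898
```

Run:
```python
from mv import *
th=np.radians(-15.2)
g=pick(off((.5125,-.432),th,.008,0),th,.018,.064,50)
place(off(S,TH,-.0655,0),.060,g[2],.060)
arm.movep([.42,-.25,.2],rot(0,1));shots(5,"l1")
```

```text
grip t 31.88 pos [ 0.5207 -0.4346  0.0192] F [-1.1  0.7  5.8] open 0.0498 gf 52.1
up t 32.77 pos [ 0.5198 -0.4337  0.1288] F [ 0.2 -0.5 -1. ] open 0.0496 gf 51.8
above t 35.31 pos [0.4876 0.0424 0.1   ] F [-0.7 -0.1 -0.5] open 0.0499 gf 51.8
down True t 36.06 pos [0.4864 0.0424 0.0791] F [-1.1  0.4  5.1] open 0.0499 gf 52.3
open t 36.33 pos [0.4856 0.0423 0.0783] F [-0.5  0.2  0. ] open 0.0601 gf 0.0
```

View pics/l1.png

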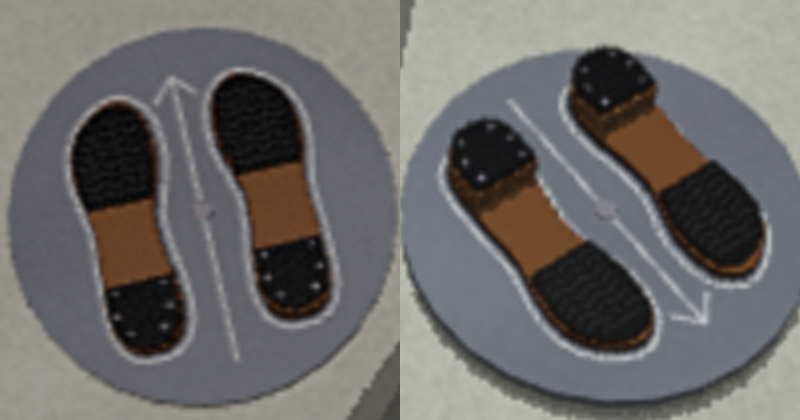

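Run:
```python
from mv import *
from vis import *
E=np.array([[np.cos(TH),-np.sin(TH)],[np.sin(TH),np.cos(TH)]])
for n,O in(("top",(.5515+.0560*np.sin(TH),.0555-.056*np.cos(TH))),("scene",(.5515+.056*np.sin(TH),.0577-.056*np.cos(TH)))):
    c=load(np.load(n+"5.npz"));g=cv2.cvtColor(c["img"],cv2.COLOR_BGR2GRAY)
    t=cv2.morphologyEx(g,cv2.MORPH_TOPHAT,cv2.getStructuringElement(cv2.MORPH_ELLIPSE,(15,15)));m=(t>25).astype(np.uint8)
    for nm,s in(("ours",1),("mate",-1)):
        N,_,_,ce=cv2.connectedComponentsWithStats(m);w=cast(c,ce[1:],.067);e=(w-O)@E;k=e[(abs(e[:,0]+.074)<.024)&(abs(e[:,1]-s*.056)<.024)]
        print(n,nm,"nails",len(k),(k.mean(0)*1e3).round(1),(k[np.argsort(k[:,0])]*1e3).round(1).tolist())
        w=cast(c,blob(c,masks(c)["brown"],proj(c,[*(np.array(O)+E@[-.02,s*.056]),.038]),28),.038);e=(w-O)@E
        for y in(-15,-8,0,8,15):
            k=e[(abs(e[:,1]-s*.056-y/1e3)<.0015)&(abs(e[:,0])<.1)]; 
            a=k[k[:,0]>0][:,0];b=k[(k[:,0]<-.03)&(k[:,0]>-.07)][:,0]
            print("   y",y,"front",(a.mean()*1e3).round(1) if len(a) else None,"back",(b.max()*1e3).round(1) if len(b) else None)
```

```text
top ours nails 6 [-72.1  56.4] [[-87.6, 44.4], [-87.4, 69.0], [-73.3, 37.0], [-73.0, 76.1], [-55.9, 73.8], [-55.4, 38.0]]
   y -15 front 17.8 back -43.3
   y -8 front 17.1 back -42.6
   y 0 front 17.5 back -43.2
   y 8 front 17.9 back -43.7
   y 15 front 17.8 back -43.0
top mate nails 7 [-73.6 -54.9] [[-97.5, -46.2], [-85.1, -43.2], [-85.1, -69.2], [-70.9, -75.7], [-70.3, -36.9], [-53.2, -74.7], [-53.1, -38.5]]
   y -15 front 19.4 back -40.6
   y -8 front 19.0 back -40.8
   y 0 front 18.8 back -40.3
   y 8 front 19.4 back -40.8
   y 15 front 18.9 back -40.3
scene ours nails 6 [-73.7  57.3] [[-88.8, 45.1], [-88.5, 71.2], [-74.9, 76.5], [-74.5, 37.1], [-57.8, 74.6], [-57.4, 39.5]]
   y -15 front 13.8 back -64.2
   y -8 front 14.5 back -61.8
   y 0 front 14.3 back -50.5
   y 8 front 14.6 back -48.9
   y 15 front 15.3 back -52.1
scene mate nails 6 [-71.3 -56.1] [[-87.5, -68.3], [-86.8, -42.9], [-72.3, -75.9], [-71.2, -37.3], [-54.9, -73.9], [-54.9, -38.5]]
   y -15 front 15.9 back -47.6
   y -8 front 16.6 back -51.0
   y 0 front 15.8 back -48.0
   y 8 front 15.5 back -50.1
   y 15 front 15.9 back -47.7
```

Run:
```python
from plant import arm
print(arm.close_job())
```

```text
the job is handed in; nothing more can be done
None
```

The mirror-image mate is built in its outline, with sole, half-sole, heel block and top lift in place. By camera measurement all four sit within about 2 mm of where they belong. In the pictures the turntable, the finished bottom and the disc stand where they were, and I left the wax block alone. The job is handed in at about 37 s of the 122 s allowed, with no verdict returned.

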